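# Lock a mixing pot into the mixer's bayonet socket

## Task

Load the mixing pot (the one with the upright fin on its lid) into the bench mixer: stand it in the round socket with its two lugs in the slots, push it down against the spring, turn it clockwise as seen from above until it stops, and let go so that it stays locked. Keep the pot upright and leave the two plain jars and the scoop alone.

Things in the scene. Friction and masses are not known exactly. Their poses are not given: they have to be found in the camera images.
- pot_grip (a point): Grip point of the loose white mixing pot (0.28 to 0.44 kg, 120 mm tall, 68 mm diameter): on the pot's axis inside the upright fin on its lid, 14 mm below the fin's top, 26 mm above the 72 mm wide lid, 106 mm above the underside. Fin 60 mm long (x), 18 mm thick (y), 40 mm high: pinch it across its thickness. z is up. A half turn makes no difference.
- pot_foot (a point): Centre of the pot's underside, axes as pot_grip. The metal foot tapers from 56 mm diameter here to 68 mm at 8 mm up. Two lugs stick out on opposite sides of the foot, in line with the fin (+x and -x), to 44 mm from the axis, 16 mm wide, 8 to 16 mm above the underside.
- mixer: Fixed grey bench mixer, 180 (x) by 190 (y) mm, 75 mm high; origin at the centre of its underside, z up, dark control panel on its -x side, socket in the middle of its top. Locked position: the pot's fin along the mixer's x axis (marked by two dark ribs beside the ring), within 17 degrees; the end stops let the pot go about 7 degrees past it.
- socket (a point): Centre of the socket's mouth at the top of a raised steel ring, 79 mm above the bench, axes as the mixer's. Bore 74 mm, ring 8 mm thick and 114 mm across, room below it 94 mm in diameter. pot_grip is 87 mm above this point when the pot stands unpressed in the slots (it cannot turn then), 82 mm when it is locked and released.
- slot (a point): Middle of one of the two opposite gaps in the ring that let the lugs in, 47 mm from the socket's centre at the ring's top, axes as the mixer's. Gaps are 26 mm wide at the bore and lie at +60 and -120 degrees from the mixer's x axis (counter-clockwise from above). Enter with the fin in line with the gaps, press, then turn 60 degrees clockwise to lock.
- platen (a joint): Spring-loaded round floor of the socket, 66 mm in diameter, on which the pot's foot stands; metres pushed down. 0 = at rest, 19 mm below the socket's mouth, spring 6 N; 0.009 = bottom, 14 N. From 0.005 on the lugs pass below the ring: press to about 0.0075 and turn. Once locked and let go, the spring lifts the lugs against the ring's underside (0.005).
- jar_a_center (a point): Centre, half-way up, of a plain round white jar with a flat round lid, 74 mm in diameter, 96 mm tall; a bystander.
- jar_b_center (a point): Centre, half-way up, of a second plain jar just like the first; a bystander.
- scoop: A metal spoon-like scoop, about 180 mm long, lying on the bench; a bystander.
Mind the look-alikes: they are no part of the job. What is shaped like the part that bears pot_grip but purple or turquoise is not meant.

How it is judged:
On the way:
1. the pot is in the socket with its lugs in the slots, pushed down against the spring (horizontal distance between pot_grip and socket below 0.008 m and z of pot_grip in the frame of mixer below 0.1635 m and angle between the x axis of pot_grip and the x axis of mixer, either way round above 0.5 rad), for 0.05 s.
At the end, for the whole second after the job is handed in: The pot stands in the mixer's socket, released and at rest, its axis within 6 mm of the socket's, upright within 0.08 rad, held down by its lugs (pot_grip 78 to 84.5 mm above the socket's mouth) and its fin within 0.3 rad of the mixer's x axis (horizontal distance between pot_grip and socket below 0.006 m and z of pot_grip in the frame of mixer between 0.157 and 0.1635 m and angle between the x axis of pot_grip and the x axis of mixer, either way round below 0.3 rad and angle between pot_grip's own z axis and vertical below 0.08 rad and linear speed of pot below 0.01 m/s); the robot touches nothing.
It fails at once if the pot is tipped by more than 30 degrees (angle between pot_grip's own z axis and vertical above 0.52 rad).
It fails at once if a bystander is moved by more than 30 mm (distance of any of jar_a_center, jar_b_center, scoop from where it was at the start of the episode above 0.03 m).
It also fails if it takes over 45 s, if anything falls off the work surface, if the arm or the gripper's body presses on something with over 40 N, if the wrist force passes 120 N, or if a joint passes its speed limit or range.

## Robot

A 6-joint arm with a two-finger parallel gripper is mounted at the origin on the work surface. World frame = base frame: x ahead of the robot, y to its left, z up, the work surface at z = 0. Lengths are in m, angles in rad, forces in N, time in s.
With the tool pointing down it reaches from about 0.3 to 0.875 m from the base axis. Payload 6.4 kg.
Tool frame: the origin (TCP) lies midway between the tips of the shut fingers; the grasp point (between the pads) lies 19 mm behind it (ctrl.hold_point_z is the distance from the TCP to the grasp point, in m); z points along the fingers, y is the line along which they close (so a half turn about z gives the same grasp; the last joint's range is limited). The gripper opens to 85 mm and grips with 20 to 120 N. Pads are 22 mm wide; open, the fingers measure 114 mm over their backs; the gripper's body (76 mm by 85 mm) begins 54 mm behind the grasp point. The pads swing forward as they close: fully open they stand 13 mm farther back than shut.
Start: joints at [1.02, 0.181, 1.607, -0, 1.354, -0.206], TCP at [0.194, 0.541, 0.231] pointing down, gripper open.
Joint ranges: [-2.99, 2.99], [-0.89, 2.07], [0.3, 2.58], [-1.14, 4.28], [0, 2.63], [-3.12, 3.12]. Speed limits (rad/s): [2.57, 2.57, 3.01, 3.14, 3.14, 3.14].

## Interface

Orientations are given as a unit quaternion [w, x, y, z].
In Python, from bench import ctrl gives the robot as it stands.
- The arm moves only by the tool carry_out, never from a script. Its argument "plan" is text: rows parted by semicolons, each of 6 numbers parted by spaces: the shift along the tool's x, y, z as a fraction of full scale, then the turn, a rotation vector about the tool's x, y, z as a fraction of full scale. A call has exactly 8 rows; each row shifts and turns the commanded pose from where the row before left it, along the tool's axes as they then stand; what a row does not reach is not made up. Full scale, the value 1, is 40 mm for a shift and 0.1 rad for a turn. A row lasts 1/12 s, in which the tool goes at most 41.7 mm and 7.16 degrees, less where a joint would pass 70% of its speed; a pose out of reach is approached as far as the arm can. A call with a number of a shift or a turn outside -1 to 1 is refused whole. A call with a gripper value outside its range is refused whole. "claw" is the gripper's target within -1 to 1 (shut at 1, half-way at 0, fully open at -1), set as the call begins (left out, the last holds). The fingers move at their own pace and stop on an object; the grip force is fixed at half the most. Time passes only in rows, so rows that do not move let the fingers close, or fill a call up. It gives the time, the measured TCP pose, the force, the opening and the grip force at its end, in the units of the state.
- ctrl.get_obs(): the state, without advancing time (a new reading comes with each control period).
- ctrl.camera(name): name is "scene" or "top" or "wrist"; returns a dict with "pixels" (384x512x3 uint8, red, green, blue), "mtx" (3x3 intrinsics, pixels), "R" (3x3) and "t" (3): a world point X has camera coordinates R X + t. Camera axes: x right, y down, z forward; pixel columns grow to the right and rows downward; lengths in m; the calibration is good to about 2 mm. The wrist camera is an equidistant fisheye: a pixel r from the principal point sees the ray r / f radians off the axis. A picture is of the moment at which its call begins. There is no depth.
- ctrl.hand_in(): hands the job in; it is judged then, once.
The state is a dict: "time_s": time; "q": joint angles; "dq": joint speeds; "joint_efforts": joint torques, N m; "eef_pos": TCP position; "eef_rot": TCP orientation; "wrist_force": force on the tool from outside, world axes, zero at the start; "torque": the same for the moment, N m; "opening": opening from 0.0 (shut) to 1.0 (fully open); "grasp_force": force on a finger pad.
Only numpy, scipy, OpenCV 4.12 (cv2) and the standard library are available. Lean on these libraries where they do the work, as an engineer would, in place of code of your own. Each camera call takes 0.05 s, during which the arm holds its last target. There are 200 camera calls.

## Working session

There is one attempt and no reset: what is moved stays moved. The work goes in short steps, Python scripts to look and compute and a tool call to move; the robot and the scene stay as the last step left them, time stands still between calls to the robot, and variables do not carry over. Pictures are saved under pics/ and viewed, at most 10 in all, crops included, and the job is handed in when it is done.

Besides the shell and the picture viewer there is one more tool, called after "Emit:" by a JSON object that holds its "op" and its "data". carry_out: Moves the arm, as the interface text tells. Shift numbers are shares of 40 mm and turn numbers shares of 0.1 rad, none past 1 either way. Its arguments: {"type":"object","properties":{"plan":{"type":"string"},"claw":{"type":"number"}},"required":["plan"]}

```bash
mkdir -p pics
cat > h.py <<'E'
import numpy as np, cv2
from bench import ctrl
def ray(c,u,v):
    K=c["mtx"];R=np.array(c["R"]);t=np.array(c["t"])
    d=R.T@np.linalg.solve(K,[u,v,1.]); return -R.T@t,d/np.linalg.norm(d)
def onplane(c,u,v,z):
    o,d=ray(c,u,v); return o+d*(z-o[2])/d[2]
def proj(c,X):
    p=np.array(c["mtx"])@(np.array(c["R"])@np.array(X)+np.array(c["t"])); return p[:2]/p[2]
def save(c,n): cv2.imwrite("pics/"+n,c["pixels"][:,:,::-1])
E
python3 - <<'E'
from h import *
import pickle
a=ctrl.camera("top");b=ctrl.camera("scene")
pickle.dump((a,b),open("c.pkl","wb"))
im=cv2.resize(a["pixels"],(800,600)); cv2.imwrite("pics/top.png",im[:,:,::-1])
im=cv2.resize(b["pixels"],(800,600)); cv2.imwrite("pics/scene.png",im[:,:,::-1])
for c in(a,b):
  o,d=ray(c,256,192);print(o,d,c["mtx"][0,0])
print(ctrl.get_obs(),ctrl.hold_point_z)
E
```

```text
[ 0.40141281 -0.03537583  1.16645017] [ 0.09294228  0.01456316 -0.99556499] 402.1818647930601
[ 0.89122605 -0.64920324  0.99885423] [-0.32584198  0.532674   -0.78107965] 477.63493924528103
{'time_s': 0.1, 'q': array([ 1.01966541e+00,  1.81464069e-01,  1.60790791e+00,  9.16121536e-06,
        1.35380418e+00, -2.06329561e-01]), 'dq': array([ 0.00103078, -0.00271043, -0.00159831, -0.00156879, -0.00015787,
        0.00089157]), 'joint_efforts': array([-7.66090507e-04, -4.45875120e+01, -3.52236807e+01, -3.92091188e-04,
        4.23348407e-03, -1.98259721e-05]), 'eef_pos': array([0.19408664, 0.54072583, 0.2304758 ]), 'eef_rot': array([-2.96897920e-04,  1.71548850e-01,  9.85175297e-01, -7.33988959e-04]), 'wrist_force': array([ 0.4196264 , -0.14281135,  0.81754001]), 'torque': array([-0.00667017,  0.02387489, -0.01812408]), 'grasp_force': 0.0, 'opening': 1.0050807637326693} 0.0187
```

View pics/top.png

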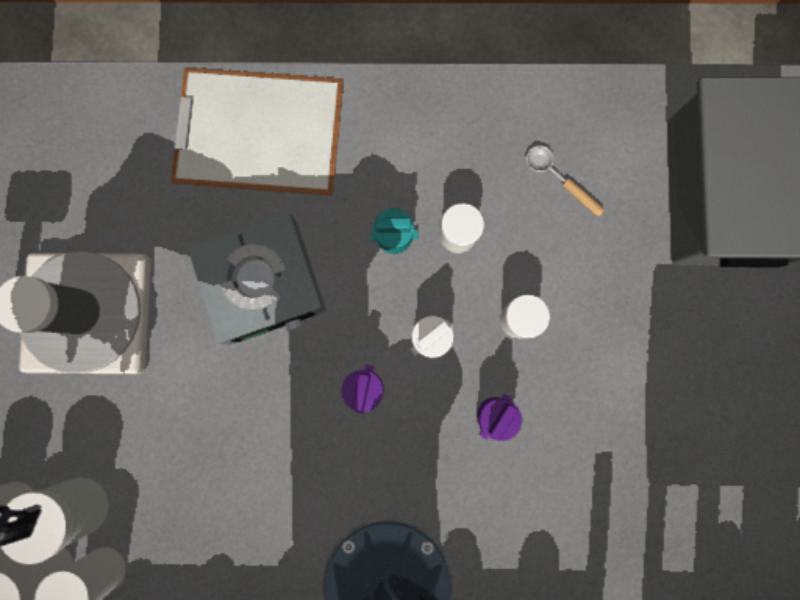

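View pics/scene.png

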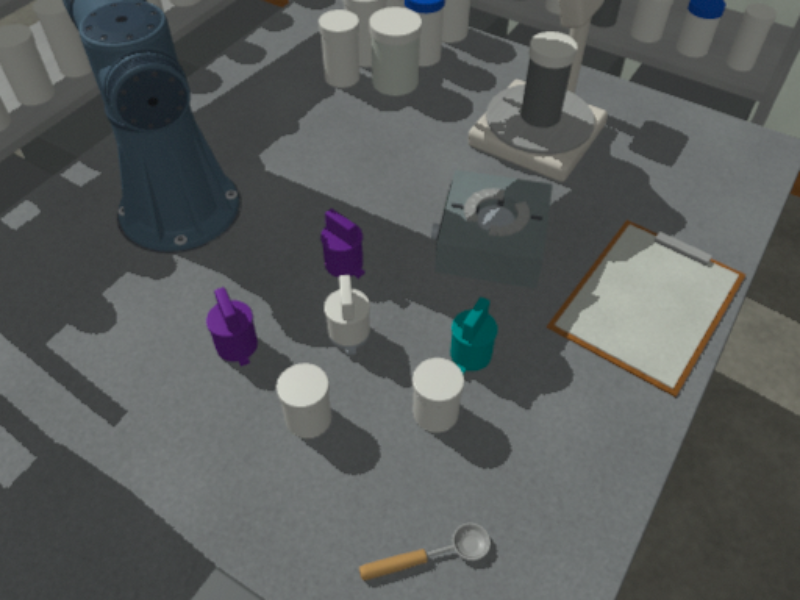

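The top view shows the white finned pot at (432,337), the socket at about (252,278) with ribs at (240,240) and (266,313), the control panel along (230,342)–(322,310), jars at (462,225) and (527,317), and purple and turquoise decoys. Next I'll zoom in on the pot and the socket.

Run:
```python
from h import *
import pickle
a,b=pickle.load(open("c.pkl","rb"))
def crop(c,u,v,s,k): return cv2.resize(c["pixels"][v-s:v+s,u-s:u+s],None,fx=k,fy=k,interpolation=cv2.INTER_CUBIC)
A=np.hstack([crop(a,276,215,25,8),crop(a,163,178,50,4)])
B=np.hstack([crop(b,222,197,25,8),crop(b,316,140,50,4)])
B=cv2.convertScaleAbs(B,alpha=1.2)
cv2.imwrite("pics/crop.png",np.vstack([A,B])[:600*2,:,::-1][:800]) 
im=cv2.resize(np.vstack([A,B]),(600,600)); cv2.imwrite("pics/crop.png",im[:,:,::-1])
```

```text
(no output)
```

View pics/crop.png

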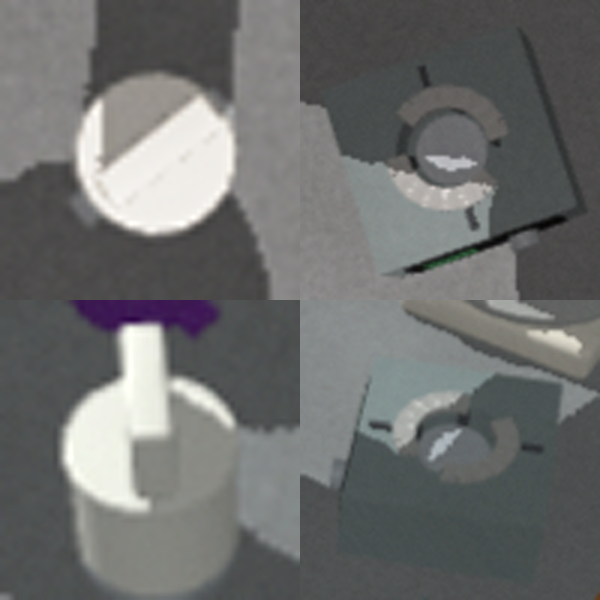

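The crops show the pot's lid circle centred at (156,154) with lugs at (220,103) and (85,210). The ribs are at (424,76)/(474,218) from the top camera and (380,426)/(533,448) from the scene camera. The gaps lie left and right of the bore at (449,148).

Run:
```python
from h import *
import pickle
a,b=pickle.load(open("c.pkl","rb"))
tp=lambda x,y:(251+x/6-.5,190+y/6-.5); tm=lambda x,y:(113+(x-300)/3-.5,128+y/3-.5)
sp=lambda x,y:(197+x/6-.5,172+(y-300)/6-.5); sm=lambda x,y:(266+(x-300)/3-.5,90+(y-300)/3-.5)
ang=lambda p,q:np.degrees(np.arctan2((p-q)[1],(p-q)[0]))
# lid via mask
g=a["pixels"].astype(int); hsv=cv2.cvtColor(a["pixels"],cv2.COLOR_RGB2HSV)
L=onplane(a,*tp(156,154),.080); print("lid top cam",L, "w",np.linalg.norm(onplane(a,*tp(76,154),.08)-onplane(a,*tp(236,154),.08)))
p,q=[onplane(a,*tp(*x),.012) for x in((222,103),(85,210))]; print("lugs",p,q,(p+q)/2,ang(p,q))
p,q=[onplane(a,*tp(*x),.12) for x in((225,125),(122,203))]; print("fin",ang(p,q))
S=onplane(b,*sp(151,444),.080); print("lid scene",S)
p,q=[onplane(a,*tm(*x),.077) for x in((424,76),(474,218))];print("ribs top",p,q,(p+q)/2,ang(p,q))
p,q=[onplane(b,*sm(*x),.077) for x in((380,426),(533,448))];print("ribs scene",p,q,(p+q)/2,ang(p,q))
print("bore top",onplane(a,*tm(450,148),.06))
# panel edge
p,q=[onplane(a,*tm(*x),.075) for x in((385,273),(583,212))];print("panel edge",p,q,ang(p,q)+90)
```

```text
lid top cam [ 0.44062774 -0.07537974  0.08      ] w 0.07183363045841014
lugs [ 0.46773399 -0.10930663  0.012     ] [ 0.41612509 -0.0442135   0.012     ] [ 0.44192954 -0.07676006  0.012     ] -51.59096026230241
fin -52.46387152529155
lid scene [ 0.44261992 -0.07662104  0.08      ]
ribs top [0.60907748 0.26344199 0.077     ] [0.478714   0.21311079 0.077     ] [0.54389574 0.23827639 0.077     ] 21.110757180807404
ribs scene [0.47822793 0.21355822 0.077     ] [0.60946605 0.26295353 0.077     ] [0.54384699 0.23825588 0.077     ] -159.37470068659243
bore top [0.54476405 0.24141864 0.06      ]
panel edge [0.42820554 0.29277865 0.075     ] [0.48523034 0.11443613 0.075     ] 197.73161330407146
```

Emit:
{"op": "carry_out", "data": {"plan": "-.5 -.56 0 0 0 0;-.5 -.56 0 0 0 0;-.5 -.56 0 0 0 0;-.5 -.56 0 0 0 0;-.5 -.56 0 0 0 0;-.5 -.56 0 0 0 0;-.5 -.56 0 0 0 0;-.5 -.56 0 0 0 0", "claw": -1}}

```text
time_s: 0.77
eef_pos: [0.2843, 0.317, 0.231]
eef_rot: [-0.0, 0.171, 0.985, -0.0]
wrist_force: [0.6, -0.0, -0.3]
opening: 1.001
grasp_force: 0.0
```

Emit:
{"op": "carry_out", "data": {"plan": "-.5 -.56 0 0 0 0;-.5 -.56 0 0 0 0;-.5 -.56 0 0 0 0;-.5 -.56 0 0 0 0;-.5 -.56 0 0 0 0;-.5 -.56 0 0 0 0;-.5 -.56 0 0 0 0;-.5 -.56 0 0 0 0"}}

```text
time_s: 1.43
eef_pos: [0.3744, 0.0943, 0.2311]
eef_rot: [-0.0, 0.172, 0.985, 0.0]
wrist_force: [1.1, -0.5, -1.1]
opening: 1.005
grasp_force: 0.0
```

Emit:
{"op": "carry_out", "data": {"plan": "-.5 -.56 0 0 0 0;-.5 -.56 0 0 0 0;-.5 -.56 0 0 0 0;-.5 -.56 0 0 0 0;-.5 -.56 0 0 0 0;-.5 -.56 0 0 0 0;0 0 0 0 0 1;0 0 0 0 0 1"}}

```text
time_s: 2.1
eef_pos: [0.442, -0.0729, 0.2308]
eef_rot: [-0.001, 0.273, 0.962, 0.0]
wrist_force: [0.5, 0.5, -0.8]
opening: 1.0
grasp_force: 0.0
```

Emit:
{"op": "carry_out", "data": {"plan": "0 0 0 0 0 1;0 0 0 0 0 1;0 0 0 0 0 1;0 0 0 0 0 .6;0 0 0 0 0 0;0 0 0 0 0 0;0 0 0 0 0 0;0 0 0 0 0 0"}}

```text
time_s: 2.77
eef_pos: [0.4418, -0.0713, 0.2312]
eef_rot: [-0.0, 0.437, 0.9, -0.0]
wrist_force: [-0.7, -1.0, 0.1]
opening: 1.0
grasp_force: 0.0
```

```bash
cat >> h.py <<'E'
from scipy.spatial.transform import Rotation as Ro
def togo(x,y,z,ang):
    o=ctrl.get_obs(); w,a,b,c=o["eef_rot"]; R=Ro.from_quat([a,b,c,w]); 
    cur=np.degrees(np.arctan2(R.as_matrix()[1,0],R.as_matrix()[0,0]))
    T=Ro.from_euler("z",ang,degrees=True)*Ro.from_euler("x",180,degrees=True)
    d=np.array([x,y,z])-o["eef_pos"]
    print("t",o["time_s"],"pos",o["eef_pos"].round(4),"ang",cur.round(2),"tilt",np.degrees(np.arccos(-R.as_matrix()[2,2])).round(2),"open",round(o["opening"],3),"F",o["wrist_force"].round(1),"q6",o["q"][5].round(2))
    print("shift units cur axes",(R.inv().apply(d)/.04).round(3),"tgt axes",(T.inv().apply(d)/.04).round(3),"turn",((R.inv()*T).as_rotvec()/.1).round(3))
E
python3 - <<'E'
from h import *
togo(.4415,-.076,.2,128)
w=ctrl.camera("wrist"); save(w,"w1.png")
import pickle; pickle.dump(w,open("w.pkl","wb")); print(w["mtx"])
E
```

```text
t 2.7667 pos [ 0.4418 -0.0713  0.2312] ang 128.24 tilt 0.01 open 1.0 F [-0.7 -1.   0.1] q6 -1.09
shift units cur axes [-0.088 -0.078  0.78 ] tgt axes [-0.088 -0.078  0.78 ] turn [-0.001 -0.001  0.041]
[[297.31863964   0.         253.369836  ]
 [  0.         297.31863964 189.95080009]
 [  0.           0.           1.        ]]
```

View pics/w1.png

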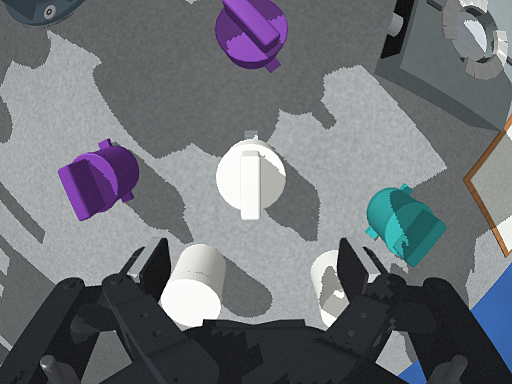

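The wrist view shows the pot's lid centred at about (251,176), with the fin along the image's vertical from (250,152) to (250,218). I'll measure the lid and fin with the fisheye model.

```bash
cat >> h.py <<'E'
def fray(c,u,v):
    K=c["mtx"];R=np.array(c["R"]);t=np.array(c["t"])
    x=np.array([(u-K[0,2])/K[0,0],(v-K[1,2])/K[1,1]]);th=np.hypot(*x)
    d=R.T@np.r_[x/max(th,1e-9)*np.sin(th),np.cos(th)]; return -R.T@t,d
def fplane(c,u,v,z):
    o,d=fray(c,u,v); return o+d*(z-o[2])/d[2]
E
python3 - <<'E'
from h import *
import pickle
w=pickle.load(open("w.pkl","rb"))
o,d=fray(w,253.37,189.95);print("cam",o,d)
P=w["pixels"][120:235,200:300]; g=cv2.cvtColor(P,cv2.COLOR_RGB2GRAY)
m=(g>165).astype(np.uint8)
cs,_=cv2.findContours(m,cv2.RETR_EXTERNAL,cv2.CHAIN_APPROX_NONE); c=max(cs,key=cv2.contourArea)[:,0]+[200,120]
W=np.array([fplane(w,*p,.080) for p in c])[:,:2]
# circle fit robust: drop points below lid (fin overhang)
k=c[:,1]<195
for _ in range(3):
  A=np.c_[2*W[k],np.ones(k.sum())];s=np.linalg.lstsq(A,(W[k]**2).sum(1),rcond=None)[0];r=np.sqrt(s[2]+s[0]**2+s[1]**2)
  k=k&(abs(np.hypot(*(W-s[:2]).T)-r)<.002)
print("lid",s[:2],"r",r,k.sum(),c.min(0),c.max(0))
cv2.imwrite("pics/w1c.png",cv2.resize(P,None,fx=5,fy=5,interpolation=cv2.INTER_CUBIC)[:,:,::-1])
E
```

```text
cam [ 0.3980927  -0.01514942  0.37381421] [ 0.1742331  -0.22037618 -0.95972765]
lid [ 0.43572213 -0.0821478 ] r 0.04351117258561446 91 [200 135] [298 234]
```

View pics/w1c.png

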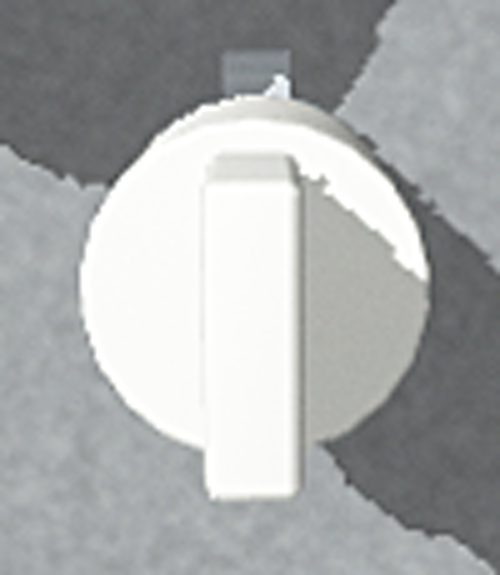

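The enlarged crop shows the fin-top corners at (207,180), (297,180), (300,497) and (208,499), and the lid's side edges at x 81 and 429 at y≈285.

Run:
```python
from h import *
import pickle
w=pickle.load(open("w.pkl","rb"))
f=lambda x,y,z:fplane(w,200+x/5-.4,120+y/5-.4,z)
C=[f(*p,.12) for p in((207,180),(297,180),(300,497),(208,499))]
n=np.linalg.norm
print("fin c",sum(C)/4,"len",n(C[0]-C[3]),n(C[1]-C[2]),"w",n(C[0]-C[1]),n(C[2]-C[3]))
ax=(C[0]+C[1]-C[2]-C[3]);print("ang",np.degrees(np.arctan2(ax[1],ax[0])))
l,r=f(81,285,.08),f(429,285,.08);print("lid",(l+r)/2,n(l-r))
b=f(256,120,.08);print("lid far edge",b, "lug far",f(256,50,.016))
togo(*(sum(C)/4)[:2],.0873,128)
```

```text
fin c [ 0.44104848 -0.07403174  0.12      ] len 0.059167879196472706 0.05875110768177701 w 0.015560655176908782 0.016921705298752664
ang 128.41821932913467
lid [ 0.44039488 -0.07322084  0.08      ] 0.07110968213024617
lid far edge [ 0.41976057 -0.04654977  0.08      ] lug far [ 0.41395139 -0.03999106  0.016     ]
t 2.8167 pos [ 0.4418 -0.0713  0.2312] ang 128.22 tilt 0.01 open 1.0 F [ 0.2  0.8 -0.1] q6 -1.09
shift units cur axes [-0.042 -0.057  3.598] tgt axes [-0.042 -0.057  3.598] turn [-0.001 -0.001  0.038]
```

Emit:
{"op": "carry_out", "data": {"plan": "-.055 -.07 .6 0 0 0;0 0 .6 0 0 0;0 0 .6 0 0 0;0 0 .6 0 0 0;0 0 .6 0 0 0;0 0 .4 0 0 0;0 0 .2 0 0 0;0 0 0 0 0 0"}}

```text
time_s: 3.48
eef_pos: [0.4397, -0.0743, 0.0856]
eef_rot: [-0.002, 0.437, 0.899, -0.0]
wrist_force: [-0.2, 1.2, -0.2]
opening: 1.0
grasp_force: 0.0
```

Emit:
{"op": "carry_out", "data": {"plan": "0 0 0 0 0 0;0 0 0 0 0 0;0 0 0 0 0 0;0 0 0 0 0 0;0 0 0 0 0 0;0 0 0 0 0 0;0 0 0 0 0 0;0 0 0 0 0 0", "claw": 1}}

```text
time_s: 4.15
eef_pos: [0.4414, -0.0751, 0.088]
eef_rot: [0.0, 0.437, 0.899, -0.0]
wrist_force: [-2.2, 0.3, 6.1]
opening: 0.201
grasp_force: 59.3
```

Emit:
{"op": "carry_out", "data": {"plan": "0 0 0 0 0 0;0 0 0 0 0 0;0 0 0 0 0 0;0 0 0 0 0 0;0 0 0 0 0 0;0 0 0 0 0 0;0 0 0 0 0 0;0 0 0 0 0 0"}}

```text
time_s: 4.82
eef_pos: [0.4414, -0.0751, 0.088]
eef_rot: [0.0, 0.437, 0.899, -0.0]
wrist_force: [-2.6, 0.7, 7.2]
opening: 0.204
grasp_force: 59.3
```

Emit:
{"op": "carry_out", "data": {"plan": "0 0 -.3 0 0 0;0 0 -.5 0 0 0;0 0 -.6 0 0 0;0 0 -.6 0 0 0;0 0 -.6 0 0 0;0 0 -.6 0 0 0;0 0 -.4 0 0 0;0 0 -.1 0 0 0"}}

```text
time_s: 5.48
eef_pos: [0.4422, -0.0753, 0.2379]
eef_rot: [0.002, 0.437, 0.899, 0.0]
wrist_force: [-0.5, -0.5, -3.1]
opening: 0.201
grasp_force: 59.2
```

Emit:
{"op": "carry_out", "data": {"plan": ".2 .3 0 0 0 0;.38 .57 0 0 0 0;.38 .57 0 0 0 0;.38 .57 0 0 0 0;.38 .57 0 0 0 0;.38 .57 0 0 0 0;.38 .57 0 0 0 0;.38 .57 0 0 0 0"}}

```text
time_s: 6.15
eef_pos: [0.5045, 0.1226, 0.2333]
eef_rot: [-0.001, 0.437, 0.899, -0.001]
wrist_force: [0.7, -0.3, -2.9]
opening: 0.202
grasp_force: 59.4
```

Emit:
{"op": "carry_out", "data": {"plan": ".38 .57 0 0 0 0;.38 .57 0 0 0 0;.38 .57 0 0 0 0;.38 .57 0 0 0 0;.2 .3 0 0 0 0;0 0 0 0 0 .5;0 0 0 0 0 .8;0 0 0 0 0 .8"}}

```text
time_s: 6.82
eef_pos: [0.543, 0.239, 0.2333]
eef_rot: [-0.001, 0.53, 0.848, -0.001]
wrist_force: [0.1, 0.3, -3.0]
opening: 0.201
grasp_force: 59.7
```

Emit:
{"op": "carry_out", "data": {"plan": "0 0 0 0 0 .9;0 0 0 0 0 .9;0 0 0 0 0 .9;0 0 0 0 0 .9;0 0 0 0 0 .9;0 0 0 0 0 .9;0 0 0 0 0 .6;0 0 0 0 0 .2"}}

```text
time_s: 7.48
eef_pos: [0.5432, 0.2385, 0.2336]
eef_rot: [-0.001, 0.764, 0.646, -0.001]
wrist_force: [-0.2, 0.3, -2.4]
opening: 0.204
grasp_force: 59.7
```

Run:
```python
from h import *
import pickle
togo(.544,.238,.2,80.5)
w=ctrl.camera("wrist"); pickle.dump((w,ctrl.camera("top"),ctrl.camera("scene")),open("w2.pkl","wb"))
cv2.imwrite("pics/w2.png",cv2.resize(w["pixels"],(800,600),interpolation=cv2.INTER_CUBIC)[:,:,::-1])
```

```text
t 7.4833 pos [0.5432 0.2385 0.2336] ang 80.44 tilt 0.16 open 0.204 F [-0.2  0.3 -2.4] q6 0.38
shift units cur axes [-0.007  0.025  0.841] tgt axes [-0.008  0.023  0.841] turn [-0.025  0.012 -0.01 ]
```

View pics/w2.png

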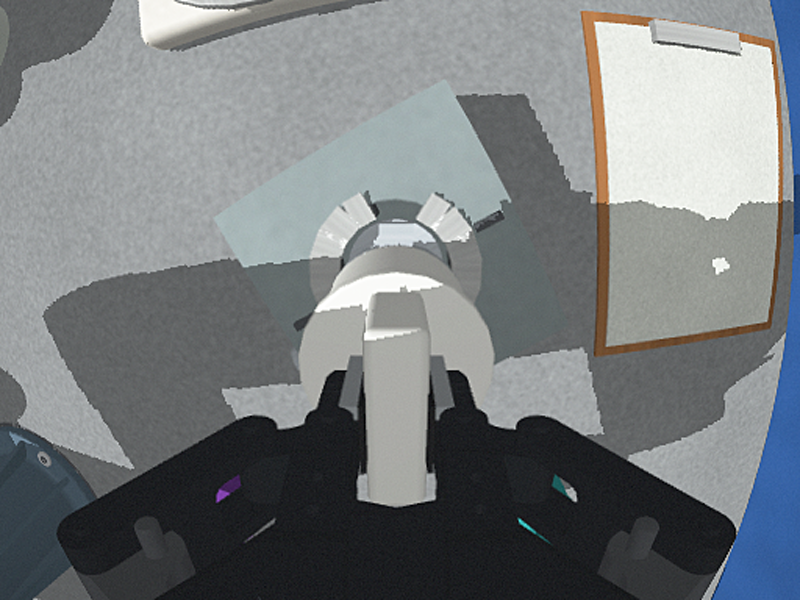

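The wrist view shows the pot held squarely above the mixer. The ring is visible behind it, with its gap centred near (402,205), ribs at (490,220) and (303,323), and body corners at (448,80) and (214,220). I'll zoom in there to refine the socket pose.

Run:
```python
from h import *
import pickle
w,t,s=pickle.load(open("w2.pkl","rb"))
P=w["pixels"][110:225,180:335]
cv2.imwrite("pics/w2c.png",cv2.resize(P,None,fx=5,fy=5,interpolation=cv2.INTER_CUBIC)[:,:,::-1])
```

```text
(no output)
```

View pics/w2c.png

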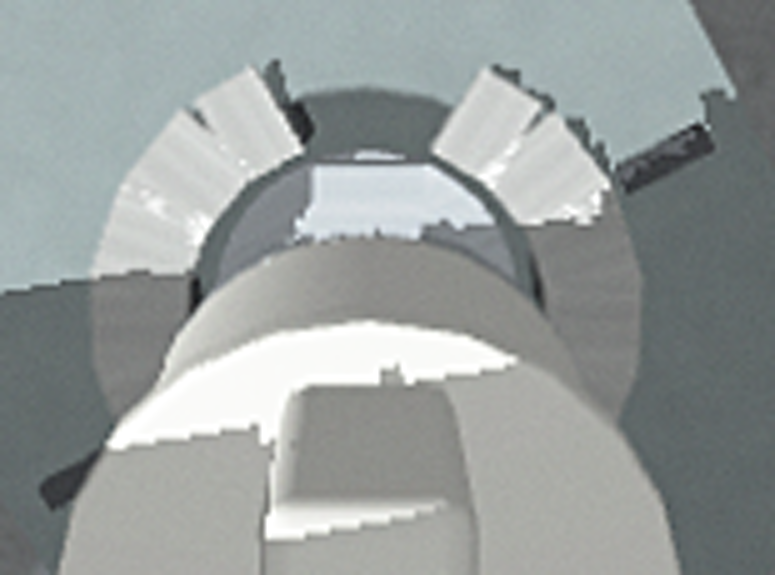

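Run:
```python
from h import *
import pickle
from scipy.optimize import least_squares
w,t,s=pickle.load(open("w2.pkl","rb"))
f=lambda p,z=.079:fplane(w,180+p[0]/5-.4,110+p[1]/5-.4,z)[:2]
O=np.array([f(p) for p in((255,68),(490,68),(92,300),(641,290),(120,188),(186,112),(548,112),(608,180),(640,340))])
r=least_squares(lambda x:np.hypot(*(O-x[:2]).T)-x[2],[.544,.238,.057]);print("ring",r.x,(r.fun*1e3).round(1))
r2=least_squares(lambda x:np.hypot(*(O-x[:2]).T)-.057,[.544,.238]);print("ring fixed r",r2.x)
I=[f(p) for p in((304,150),(432,150))];print("inner gap w",np.linalg.norm(I[0]-I[1]),np.hypot(*(np.mean(I,0)-r2.x)))
an=lambda d:np.degrees(np.arctan2(d[1],d[0]))
G=np.mean([*I,O[0],O[1]],0);print("gap ang",an(G-r2.x),an(np.mean(I,0)-O[:2].mean(0)))
R=f((670,161),.077);L=f((66,483),.077);print("ribs",R,L,an(R-L))
D=lambda p:fplane(w,p[0]*.64-.2,p[1]*.64-.2,.075)[:2]
a,b=D((448,80)),D((214,220));print("edge",a,b,an(a-b),np.linalg.norm(a-b),"other",an(D((448,80))-D((508,200))))
# held pot lid edges: radius 36 at z = tcp+.0187-.026
z=ctrl.get_obs()["eef_pos"][2]+.0187-.026
print("lid far edge", f((370,322),z), "tcp",ctrl.get_obs()["eef_pos"])
for l in((108,445),(625,430),(63,555),(678,555)): print(np.hypot(*(f(l,z)-ctrl.get_obs()["eef_pos"][:2])))
```

```text
ring [0.54318454 0.23987138 0.05709337] [-0.3  0.6  0.  -0.1  0.5 -0.4 -0.4  0.2 -0.1]
ring fixed r [0.5432215  0.23999142]
inner gap w 0.02565278143234572 0.03549978037089482
gap ang 79.5628952605494 -102.63781171445278
ribs [0.60993784 0.26292431] [0.47295444 0.21524783] 19.19023126192996
edge [0.5971031  0.35877217] [0.42664737 0.29681372] 19.975550304691843 0.1813670407054785 other 107.93389887484597
lid far edge [0.54988068 0.27435396] tcp [0.54351002 0.23871333 0.23435988]
0.03577975667472953
0.036808330263118805
0.03483878931356506
0.03565783481170713
```

Emit:
{"op": "carry_out", "data": {"plan": ".01 0 .2 0 0 .12;0 0 .4 0 0 0;0 0 .4 0 0 0;0 0 .4 0 0 0;0 0 .3 0 0 0;0 0 .2 0 0 0;0 0 .1 0 0 0;0 0 0 0 0 0"}}

```text
time_s: 8.3
eef_pos: [0.5435, 0.2393, 0.1542]
eef_rot: [-0.0, 0.766, 0.642, -0.001]
wrist_force: [0.3, -1.1, -4.2]
opening: 0.199
grasp_force: 59.6
```

Run:
```python
from h import *
togo(.5434,.2393,.1405,79.7)
```

```text
t 8.3 pos [0.5435 0.2393 0.1542] ang 79.92 tilt 0.09 open 0.199 F [ 0.3 -1.1 -4.2] q6 0.39
shift units cur axes [ 0.    -0.002  0.344] tgt axes [-0.    -0.003  0.344] turn [-0.015  0.007  0.039]
```

Emit:
{"op": "carry_out", "data": {"plan": "0 0 .06 0 0 .03;0 0 .06 0 0 0;0 0 .06 0 0 0;0 0 .06 0 0 0;0 0 .06 0 0 0;0 0 .05 0 0 0;0 0 0 0 0 0;0 0 0 0 0 0"}}

```text
time_s: 8.97
eef_pos: [0.5447, 0.2397, 0.1428]
eef_rot: [0.0, 0.767, 0.641, 0.001]
wrist_force: [-4.0, -0.7, 6.7]
opening: 0.199
grasp_force: 61.1
```

Emit:
{"op": "carry_out", "data": {"plan": "0 0 .05 0 0 0;0 0 .05 0 0 0;0 0 0 0 0 0;0 0 0 0 0 0;0 0 0 0 0 0;0 0 0 0 0 0;0 0 0 0 0 0;0 0 0 0 0 0"}}

```text
time_s: 9.63
eef_pos: [0.5448, 0.2397, 0.1394]
eef_rot: [0.001, 0.767, 0.641, 0.001]
wrist_force: [-2.5, -0.1, 10.6]
opening: 0.199
grasp_force: 61.4
```

Run:
```python
from h import *
togo(.5434,.2393,.1405,79.7)
```

```text
t 9.6333 pos [0.5448 0.2397 0.1394] ang 79.76 tilt 0.13 open 0.199 F [-2.5 -0.1 10.6] q6 0.39
shift units cur axes [-0.016 -0.033 -0.027] tgt axes [-0.016 -0.033 -0.027] turn [ 0.021 -0.008  0.01 ]
```

Emit:
{"op": "carry_out", "data": {"plan": "-.01 -.03 0 0 0 .3;0 0 0 0 0 .7;0 0 0 0 0 .7;0 0 0 0 0 .7;0 0 0 0 0 .7;0 0 0 0 0 .7;0 0 0 0 0 .7;0 0 0 0 0 .7"}}

```text
time_s: 10.3
eef_pos: [0.545, 0.2395, 0.14]
eef_rot: [0.001, 0.907, 0.421, 0.003]
wrist_force: [0.2, -0.6, 9.3]
opening: 0.205
grasp_force: 61.5
```

Run:
```python
from h import *
togo(.5434,.2393,.1405,19.7)
print(ctrl.get_obs()["torque"])
```

```text
t 10.3 pos [0.545  0.2395 0.14  ] ang 49.77 tilt 0.32 open 0.205 F [ 0.2 -0.6  9.3] q6 0.92
shift units cur axes [-0.028 -0.027 -0.012] tgt axes [-0.038 -0.009 -0.012] turn [ 0.027 -0.049  5.248]
[-0.28973301  0.04790091  0.08633692]
```

Turning freely, so I'll continue to the lock position and a little past it.

Emit:
{"op": "carry_out", "data": {"plan": "0 0 0 0 0 .7;0 0 0 0 0 .7;0 0 0 0 0 .7;0 0 0 0 0 .7;0 0 0 0 0 .7;0 0 0 0 0 .7;0 0 0 0 0 .7;0 0 0 0 0 .5"}}

```text
time_s: 10.97
eef_pos: [0.5449, 0.2394, 0.14]
eef_rot: [0.0, 0.987, 0.164, 0.003]
wrist_force: [-1.4, -1.8, 10.2]
opening: 0.199
grasp_force: 61.5
```

Emit:
{"op": "carry_out", "data": {"plan": "0 0 0 0 0 .3;0 0 0 0 0 0;0 0 0 0 0 0;0 0 0 0 0 0;0 0 0 0 0 0;0 0 0 0 0 0;0 0 0 0 0 0;0 0 0 0 0 0"}}

```text
time_s: 11.63
eef_pos: [0.5449, 0.2394, 0.14]
eef_rot: [0.0, 0.989, 0.15, 0.003]
wrist_force: [0.0, -0.7, 9.8]
opening: 0.202
grasp_force: 61.5
```

Run:
```python
from h import *
togo(.5434,.2393,.144,19.7)
print(ctrl.get_obs()["torque"])
```

```text
t 11.6333 pos [0.5449 0.2394 0.14  ] ang 17.29 tilt 0.31 open 0.202 F [ 0.  -0.7  9.8] q6 1.48
shift units cur axes [-0.037 -0.008 -0.099] tgt axes [-0.037 -0.01  -0.099] turn [ 0.011 -0.053 -0.421]
[-0.30469766  0.23486485 -0.04216735]
```

Emit:
{"op": "carry_out", "data": {"plan": "0 0 -.03 0 0 0;0 0 -.03 0 0 0;0 0 -.03 0 0 0;0 0 -.02 0 0 0;0 0 0 0 0 0;0 0 0 0 0 0;0 0 0 0 0 0;0 0 0 0 0 0"}}

```text
time_s: 12.3
eef_pos: [0.5446, 0.2393, 0.1428]
eef_rot: [0.0, 0.989, 0.15, 0.002]
wrist_force: [4.5, -0.3, 2.3]
opening: 0.202
grasp_force: 60.4
```

Emit:
{"op": "carry_out", "data": {"plan": "0 0 0 0 0 0;0 0 0 0 0 0;0 0 0 0 0 0;0 0 0 0 0 0;0 0 0 0 0 0;0 0 0 0 0 0;0 0 0 0 0 0;0 0 0 0 0 0", "claw": -1}}

```text
time_s: 12.97
eef_pos: [0.5427, 0.2393, 0.1416]
eef_rot: [0.0, 0.989, 0.15, -0.0]
wrist_force: [0.1, 0.4, 0.2]
opening: 0.999
grasp_force: 0.0
```

Emit:
{"op": "carry_out", "data": {"plan": "0 0 -.1 0 0 0;0 0 -.3 0 0 0;0 0 -.5 0 0 0;0 0 -.5 0 0 0;0 0 -.5 0 0 0;0 0 -.4 0 0 0;0 0 -.2 0 0 0;0 0 0 0 0 0"}}

```text
time_s: 13.63
eef_pos: [0.5442, 0.2396, 0.2451]
eef_rot: [-0.0, 0.989, 0.15, 0.003]
wrist_force: [-0.1, 0.0, -0.7]
opening: 1.001
grasp_force: 0.0
```

Run:
```python
from h import *
import pickle
togo(.5434,.2393,.144,19.7)
w=ctrl.camera("wrist"); t=ctrl.camera("top"); s=ctrl.camera("scene"); pickle.dump((w,t,s),open("w3.pkl","wb"))
c=lambda i,y,x,h,k:cv2.resize(i["pixels"][y-h:y+h,x-h:x+h],(400,400),interpolation=cv2.INTER_CUBIC)
cv2.imwrite("pics/fin.png",np.hstack([c(w,200,254,90,0),c(s,140,316,60,0)])[:,:,::-1])
```

```text
t 13.6333 pos [0.5442 0.2396 0.2451] ang 17.3 tilt 0.3 open 1.001 F [-0.1  0.  -0.7] q6 1.48
shift units cur axes [-0.033  0.     2.526] tgt axes [-2.000e-02  1.000e-03  2.526e+00] turn [ 0.006 -0.052 -0.42 ]
```

View pics/fin.png

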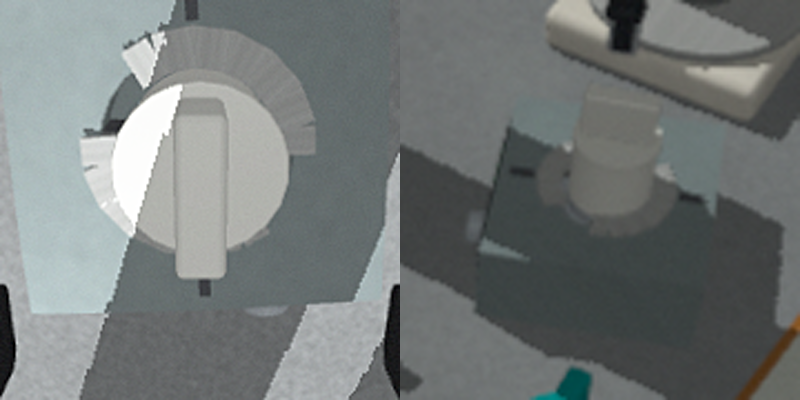

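The pictures show the pot upright in the ring, with its fin (from (200,100) to (200,278)) in line with the ribs at (192,8) and (204,288). The gap is empty at (115,120), and the fingers are clear of the pot.

```bash
python3 -c "
from bench import ctrl
print(ctrl.hand_in())"
```

```text
the job is handed in; nothing more can be done
None
```

I loaded the mixing pot, locked it in the mixer with its fin in line with the ribs, released it, and handed the job in at about 14 s; hand-in returned no verdict, so I can't confirm the judging.

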